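# Dock the transport temperature logger and hold the station's recessed reset button

### The job

Take the wide temperature logger out of its storage stand, slide it edgewise fully home into the slot of the reading station and let go of it. Only once it is docked, take the stylus from the pen block, reach its thin end through the round hole in the top of the station and push the recessed reset button all the way down: finish like that, still gripping the stylus and holding the button down. Leave everything else on the desk where it is.

Things in the scene. Friction and masses are not known exactly. Their poses are not given: they have to be found in the camera images.
- station: Reading station for loggers, fixed to the desk: light grey plastic case 92 (own x) x 164 (own y) x 50 high, flat top with a dark-framed rectangular slot and a dark-framed round hole. Origin: centre of its underside, on the desk; z up. Slot centre at own y = -34, hole centre at own y = +50, both at own x = 0.
- slot_mouth (a point): Centre of the slot's mouth, at the level of the station's top (50 above the desk). The slot is 63 long (station's y) x 12 wide (station's x), runs straight down and is 36 deep: its floor lies 14 above the desk. A seated logger stands 59 out of the top.
- hole_mouth (a point): Centre of the mouth of the 12 mm round hole, at the level of the station's top. The hole runs straight down; the reset button's top lies 16 below the mouth.
- button_top (a point): Centre of the top face of the reset button, a pale 11 mm round plunger at the bottom of the round hole. It moves straight down when pushed.
- reset_button (a joint): How far the reset button is pushed in, m: 0 up, 0.005 all the way down (hard stop). Spring: starts to move at about 2.5 N, all the way down at 5 N; springs back up when released.
- stand: Storage stand, fixed to the desk: grey plastic block 48 (own x) x 164 (own y) x 38 high with two equal slots end to end (centres at own y = -39 and +39, 64 long along own y, 12.5 wide, 30 deep). Origin: centre of its underside. One slot holds the wide logger, the other the small one.
- logger: The wide temperature logger: flat pale plastic slab 9 thick (own x) x 60 wide (own y) x 95 tall (own z), 50 to 100 g, with a small grey window on both faces and a dark contact edge at the foot (lowest 5 mm narrowing to 7 x 55). Stands upright in a slot of the stand, 65 of its height standing out. Origin: centre of its foot. Both faces are alike; either may face either way in the slot.
- small_logger: A smaller logger of the same look, 9 thick x 38 wide x 78 tall, in the other slot of the stand. Not to be touched. Origin: centre of its foot.
- pen_block: Plain wooden pen block, fixed to the desk: 48 (own x) x 148 (own y) x 40 high, three 8.5 mm bores 34 deep at own y = -50, 0 and +50. Origin: centre of its underside. In the bores, in any order, stand the stylus, a pencil and a ball pen.
- stylus: The stylus, 127 long, 25 to 50 g, standing thin end down in a bore: a 6 mm round steel pin (lowest 42 mm, 34 of it in the bore) and above it a dark round barrel 12 mm thick (from 48 to 127 above the tip), the thickest of the three things in the block. Origin: centre of the end of the pin; z runs up along the stylus.
- stylus_tip (a point): Centre of the flat lower end of the stylus pin (the end that goes through the hole).
- pencil: Yellowish pencil, 7 mm thick, 128 long, in a bore of the pen block. Origin: its lower end.
- ball_pen: Ball pen, 9 mm thick with a clip, 136 long, in a bore of the pen block. Origin: its lower end.
- mouse: Dark computer mouse, 108 x 60 x 30, on the desk. Origin: centre of its underside.
- vial_rack: Dark rack full of white-capped vials, 82 x 130 x 48, on the desk. Origin: centre of its underside.
- tape_roll: Roll of white label tape lying flat, 68 across, 25 high. Origin: centre of its underside.
- notepad: Pad of yellowish sticky notes, 76 x 76 x 9. Origin: centre of its underside.

How it is judged:
By the outcome, as a careful person would: the job done as asked, in the order asked, and still so for the second after the job is handed in, while the arm keeps its last pose, push and grip.
It also fails if it takes over 58 s, if anything falls off the work surface, if the arm or the gripper's body presses on something with over 40 N, if the wrist force passes 120 N, or if a joint passes its speed limit or range.

### The arm

A 6-joint arm with a two-finger parallel gripper is mounted at the origin on the work surface. World frame = base frame: x ahead of the robot, y to its left, z up, the work surface at z = 0. Lengths are in m, angles in rad, forces in N, time in s.
With the tool pointing down it reaches from about 0.3 to 0.875 m from the base axis. Payload 6.4 kg.
Tool frame: the origin (TCP) lies midway between the tips of the shut fingers; the grasp point (between the pads) lies 19 mm behind it (ctrl.pinch_z is the distance from the TCP to the grasp point, in m); z points along the fingers, y is the line along which they close (so a half turn about z gives the same grasp; the last joint's range is limited). The gripper opens to 85 mm and grips with 20 to 120 N. Pads are 22 mm wide; open, the fingers measure 114 mm over their backs; the gripper's body (76 mm by 85 mm) begins 54 mm behind the grasp point. The pads swing forward as they close: fully open they stand 13 mm farther back than shut.
Start: joints at [1.108, 0.181, 1.607, -0, 1.354, -0.206], TCP at [0.146, 0.556, 0.231] pointing down, gripper open.
Joint ranges: [-2.99, 2.99], [-0.89, 2.07], [0.3, 2.58], [-1.14, 4.28], [0, 2.63], [-3.12, 3.12]. Speed limits (rad/s): [2.57, 2.57, 3.01, 3.14, 3.14, 3.14].

### API

Orientations are given as a unit quaternion [w, x, y, z].
In Python, from bench import ctrl gives the robot as it stands.
- The arm moves only by the tool apply_moves, never from a script. Its argument "moves" is a list of rows, each an object with "jaw": the opening, from 0 (shut) to 1 (fully open); "offset": the shift along the tool's x, y, z in mm, a list of three; "rot": the turn, a rotation vector about the tool's x, y, z in degrees, a list of three. In form: [{"jaw": jaw, "offset": [dx, dy, dz], "rot": [ax, ay, az]}, ...]. A call has exactly 5 rows; each row shifts and turns the commanded pose from where the row before left it, along the tool's axes as they then stand; what a row does not reach is not made up. A row lasts 1/8 s, in which the tool goes at most 62.5 mm and 10.7 degrees, less where a joint would pass 70% of its speed; a pose out of reach is approached as far as the arm can. A call is refused whole if a number of a shift passes 62.5 or a number of a turn 10.7, either way. A call with a gripper value outside its range is refused whole. The fingers move at their own pace and stop on an object; the grip force is fixed at half the most. Time passes only in rows, so rows that do not move let the fingers close, or fill a call up. It gives the time, the measured TCP pose, the force, the opening and the grip force at its end, in the units of the state.
- ctrl.get_obs(): the state, without advancing time (a new reading comes with each control period).
- ctrl.camera(name): name is "side" or "top"; returns (picture, depth): 480x640x3 uint8, red, green, blue; 480x640 float32, m along the optical axis (not along the pixel's ray), 0 where there is no reading.
- ctrl.camera_params(name): a dict with "K" (3x3 intrinsics, pixels), "dist" ([k1, k2, p1, p2, k3] as OpenCV has them; the pictures are not rectified), "cam_to_world" (4x4, takes a point from camera to world coordinates). Camera axes: x right, y down, z forward; pixel columns grow to the right and rows downward; lengths in m; the calibration is good to about 2 mm. A picture is of the moment at which its call begins. camera_params takes no time and is no camera call.
- ctrl.hand_in(): hands the job in; it is judged then, once.
Trained networks look in the newest picture that a camera, given by its name, has taken for a name from the list of things; names that differ only in an ending like _2 or _b are one class to them, and where a whole thing is asked for, a point or a joint stands for the part that bears it (a point fixed in the world has none). Each returns a list of dicts, best first, with "score" (0 to 1); they miss things now and then, are a little off and sometimes report something else, mostly with a low value. They report only what shows in the picture. A call takes as long as a camera call.
- ctrl.outline_of(camera, target): "region" (480x640 bool, what is visible of it) and "position" ([column, row] in pixels, amid what is visible of it).
The state is a dict: "time_s": time; "q": joint angles; "dq": joint speeds; "joint_efforts": joint torques, N m; "eef_pos": TCP position; "eef_rot": TCP orientation; "wrist_force": force on the tool from outside, world axes, zero at the start; "torque": the same for the moment, N m; "opening": opening from 0.0 (shut) to 1.0 (fully open); "grasp_force": force on a finger pad.
Only numpy, scipy, OpenCV 4.12 (cv2) and the standard library are available. Lean on these libraries where they do the work, as an engineer would, in place of code of your own. Each camera call takes 0.05 s, during which the arm holds its last target. There are 200 camera calls.

## Working session

There is one attempt and no reset: what is moved stays moved. The work goes in short steps, Python scripts to look and compute and a tool call to move; the robot and the scene stay as the last step left them, time stands still between calls to the robot, and variables do not carry over. Pictures are saved under pics/ and viewed, at most 10 in all, crops included, and the job is handed in when it is done.

Besides the shell and the picture viewer there is one more tool, called after "Call:" as name([rows], argument=value, ...), one row to a line, values as JSON. apply_moves: Moves the arm, as the interface text tells. Its arguments: {"type":"object","properties":{"moves":{"type":"array"}},"required":["moves"]}

```bash
mkdir -p pics; ls; cat > h.py <<'E'
import numpy as np, cv2
from bench import ctrl
def cloud(name,depth):
    p=ctrl.camera_params(name);K=np.array(p["K"]);d=np.array(p["dist"]);T=np.array(p["cam_to_world"])
    v,u=np.mgrid[0:480,0:640]
    n=cv2.undistortPoints(np.stack([u.ravel(),v.ravel()],1).astype(np.float64)[:,None],K,d)[:,0].reshape(480,640,2)
    P=np.dstack([n*depth[...,None],depth])
    W=P@T[:3,:3].T+T[:3,3]; W[depth<=0]=np.nan
    return W
E
python3 - <<'E'
from h import *
print(ctrl.get_obs(),ctrl.pinch_z)
for c in("top","side"):
    im,d=ctrl.camera(c);cv2.imwrite(f"pics/{c}0.png",im[...,::-1]);W=cloud(c,d);np.savez(f"{c}0.npz",im=im,d=d,W=W)
    print(c,np.round(ctrl.camera_params(c)["cam_to_world"],3).tolist())
    for t in("station","stand","logger","small_logger","pen_block","stylus","pencil","ball_pen","slot_mouth","hole_mouth"):
        for r in ctrl.outline_of(c,t)[:2]:
            m=r["region"]; np.save(f"m_{c}_{t}.npy",m) if r is not None else 0
            q=W[m];q=q[~np.isnan(q[:,0])]
            print(c,t,round(r["score"],2),np.round(r["position"]),m.sum(),np.round(np.median(q,0),3) if len(q) else None, np.round(np.nanpercentile(q[:,2],95),3) if len(q) else None)
E
```

```text
pics
{'time_s': 0.0, 'q': array([ 1.10770216e+00,  1.81548910e-01,  1.60800110e+00,  1.46141596e-05,
        1.35378854e+00, -2.06295732e-01]), 'dq': array([-3.23034050e-04, -6.01844086e-04,  1.03234116e-03,  3.48484723e-05,
        8.29316105e-04, -1.73853286e-03]), 'joint_efforts': array([-7.62113850e-04, -4.44884098e+01, -3.51328933e+01, -3.18606180e-04,
        9.36609576e-03,  7.40711300e-06]), 'eef_pos': array([0.14576888, 0.55565251, 0.23038306]), 'eef_rot': array([-2.93486165e-04,  1.28048221e-01,  9.91767559e-01, -8.22167510e-04]), 'wrist_force': array([-0.10560207,  0.77302426,  0.49736784]), 'torque': array([ 0.04454749, -0.01906354, -0.02289225]), 'grasp_force': 0.0, 'opening': 1.0001768546767467} 0.0187
top [[-0.022, -0.997, 0.078, 0.507], [-1.0, 0.022, 0.003, -0.02], [-0.004, -0.078, -0.997, 1.139], [0.0, 0.0, 0.0, 1.0]]
top station 0.77 [301. 295.] 3010 [0.475 0.025 0.05 ] 0.054
top stand 0.88 [198. 300.] 1548 [0.467 0.265 0.038] 0.042
top stand 0.51 [301. 298.] 3176 [0.474 0.023 0.05 ] 0.054
top logger 0.76 [168. 303.] 227 [0.469 0.309 0.1  ] 0.106
top small_logger 0.
[... 729 characters left out ...]
ogger 0.57 [245. 157.] 237 [0.471 0.295 0.082] 0.105
side small_logger 0.62 [239. 177.] 178 [0.464 0.215 0.067] 0.088
side pen_block 0.84 [223. 374.] 4585 [ 0.459 -0.273  0.04 ] 0.042
side pen_block 0.55 [245. 245.] 3768 [ 0.479 -0.013  0.051] 0.053
side stylus 0.88 [206. 356.] 622 [ 0.442 -0.297  0.094] 0.133
side stylus 0.74 [247. 248.] 3857 [ 0.478 -0.014  0.051] 0.053
side pencil 0.57 [220. 326.] 334 [ 0.458 -0.249  0.091] 0.133
side ball_pen 0.71 [232. 297.] 439 [ 0.474 -0.202  0.092] 0.135
side slot_mouth 0.78 [245. 248.] 3824 [ 0.479 -0.015  0.051] 0.053
side slot_mouth 0.57 [202. 358.] 520 [ 0.443 -0.298  0.094] 0.133
side hole_mouth 0.93 [246. 247.] 3838 [ 0.478 -0.014  0.051] 0.053
```

View pics/top0.png

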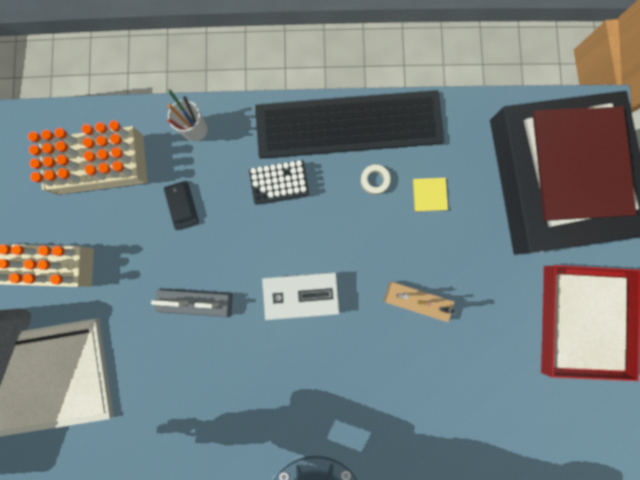

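View pics/side0.png

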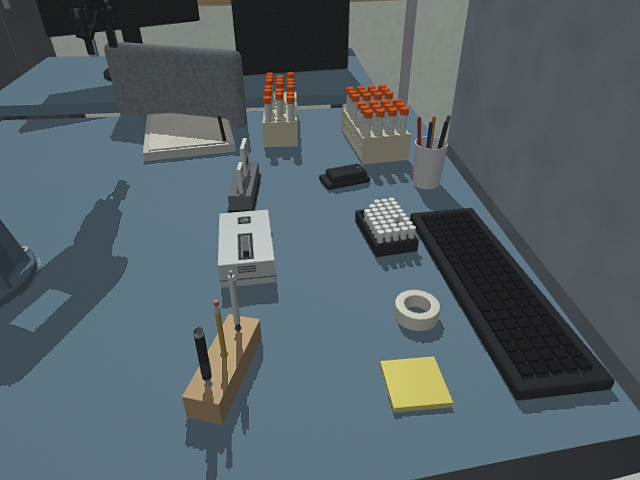

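The top view shows the station at (300,296) with its slot on the right at (316,295) and its hole at (279,297). The stand is at (192,302) with the wide logger at its left end, and the pen block is at (420,301). In the side view the stylus is the dark, thick one at (203,355), at the near end of the block.

```bash
cat >> h.py <<'E'
def plane(name,uv,z):
    p=ctrl.camera_params(name);T=np.array(p["cam_to_world"])
    n=cv2.undistortPoints(np.asarray(uv,float).reshape(-1,1,2),np.array(p["K"]),np.array(p["dist"]))[:,0]
    r=np.c_[n,np.ones(len(n))]@T[:3,:3].T
    return (T[:3,3]+r*((z-T[2,3])/r[:,2])[:,None])[:,:2]
def rect(xy):
    # hull-trimmed rectangle: pca-free, via minAreaRect in mm
    (c,s,a)=cv2.minAreaRect((xy*1000).astype(np.float32)); 
    if s[0]<s[1]: s=s[::-1];a+=90
    return np.round(c,1),np.round(s,1),round((a+90)%180-90,1)
E
python3 - <<'E'
from h import *
def uv(m): v,u=np.nonzero(m);return np.c_[u,v]
for c in("top","side"):
    D=np.load(f"{c}0.npz");im=D["im"];W=D["W"]
    g=im.astype(int).sum(2)/3; sat=im.max(2).astype(int)-im.min(2)
    z=W[...,2];x=W[...,0];y=W[...,1]
    def box(x0,x1,y0,y1,z0,z1): return (x>x0)&(x<x1)&(y>y0)&(y<y1)&(z>z0)&(z<z1)
    m=box(.41,.54,-.08,.125,.042,.058);print(c,"station",rect(plane(c,uv(m),.05)),m.sum())
    dk=(g<110)&box(.44,.51,-.07,.11,.0,.06)&cv2.erode(cv2.morphologyEx(m.astype(np.uint8),cv2.MORPH_CLOSE,np.ones((25,25))),np.ones((7,7))).astype(bool)
    n,l,s,cc=cv2.connectedComponentsWithStats(dk.astype(np.uint8))
    for i in range(1,n):
        if s[i,4]>15: print(" dark",s[i],rect(plane(c,uv(l==i),.05)),np.round(plane(c,cc[i],.05)*1000,1))
    m=box(.42,.52,.15,.37,.031,.044);print(c,"stand",rect(plane(c,uv(m),.038)),m.sum())
    m=box(.42,.52,.255,.37,.06,.115)&(z>.09);q=np.c_[x[m],y[m],z[m]]
    print(c,"logger",rect(plane(c,uv(m),.103)),m.sum(),rect(q[:,:2]),np.round(q.mean(0),4))
    m=box(.40,.53,-.36,-.13,.033,.046);print(c,"pen",rect(plane(c,uv(m),.04)),m.sum())
    for nm,ya,yb in(("sty",-.34,-.265),("pencil",-.265,-.225),("ball",-.225,-.16)):
        m=box(.40,.53,ya,yb,.06,.145);q=np.c_[x[m],y[m],z[m]]
        print("  ",nm,m.sum(),np.round(np.median(q,0),4),np.round(q.min(0),3),np.round(q.max(0),3))
    a=dict(top=(140,265,330,60),side=(180,120,110,310))[c]
    cr=im[a[1]:a[1]+a[3],a[0]:a[0]+a[2]][...,::-1]
    f=2.4 if c=="top" else 1.9
    cv2.imwrite(f"pics/{c}crop.png",cv2.resize(cr,None,fx=f,fy=f,interpolation=cv2.INTER_CUBIC))
E
```

```text
top station (array([474.3,  23.6]), array([165. ,  92.1]), -86.7) 2878
 dark [299 289  33  12 280] (array([477.2,  -9.2]), array([72.4, 20.6]), -86.9) [[477.2  -6.5]]
 dark [274 294   9   9  22] (array([469.7,  77.4]), array([22.1, 14.1]), 44.1) [[469.8  77.5]]
top stand (array([464.9, 270.9]), array([165.2,  48.6]), 85.1) 1194
top logger (array([468.7, 309.9]), array([60.5, 10. ]), 85.2) 134 (array([468.4, 310.1]), array([58.2,  9.3]), 85.2) [0.4685 0.3089 0.1029]
top pen (array([ 455.8, -243.5]), array([148. ,  48.6]), 71.9) 1230
   sty 80 [ 0.4412 -0.2871  0.1157] [ 0.434 -0.298  0.063] [ 0.446 -0.284  0.136]
   pencil 34 [ 0.4568 -0.2406  0.1108] [ 0.454 -0.246  0.064] [ 0.46  -0.239  0.138]
   ball 40 [ 0.472  -0.1949  0.1134] [ 0.467 -0.202  0.063] [ 0.476 -0.193  0.141]
side station (array([477.1,  18.3]), array([178.2,  92. ]), -86.7) 2807
 dark [238 217  13   7  71] (array([474.8,  74.4]), array([22.6, 22.4]), -88.8) [[474.   73.6]]
 dark [238 233  16  27 305] (array([479.3,  -9.7]), array([77.2, 25. ]), -86.8) [[479.1 -12. ]]
side stand (array([466. , 265.5]), array([180. ,  49.8]), 85.0) 634
side logger (array([470.2, 294.8]), array([85.8, 13.3]), 86.9) 90 (array([469.6, 306. ]), array([61.5,  9.7]), 83.8) [0.4701 0.3006 0.1006]
side pen (array([ 457.9, -247.8]), array([155.2,  52.4]), 71.4) 3041
   sty 518 [ 0.4427 -0.2976  0.1031] [ 0.436 -0.301  0.06 ] [ 0.448 -0.287  0.135]
   pencil 266 [ 0.458  -0.2485  0.1025] [ 0.454 -0.251  0.06 ] [ 0.461 -0.242  0.137]
   ball 334 [ 0.4742 -0.2019  0.1053] [ 0.469 -0.206  0.06 ] [ 0.479 -0.194  0.144]
```

View pics/topcrop.png

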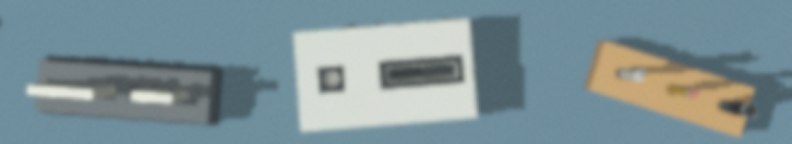

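```bash
cat > go.py <<'E'
# usage: go.py x y z toolY_yaw_deg nrows  (mm): prints per-row tool offsets/rot on a straight line
import sys
from h import *
from scipy.spatial.transform import Rotation as R
x,y,z,yaw,n=map(float,sys.argv[1:6]);n=int(n)
o=ctrl.get_obs();p=np.array(o["eef_pos"])*1000;q=o["eef_rot"];r=R.from_quat([q[1],q[2],q[3],q[0]])
a=np.radians(yaw);ty=np.array([np.cos(a),np.sin(a),0]);tz=np.array([0,0,-1.]);tx=np.cross(ty,tz)
G=R.from_matrix(np.c_[tx,ty,tz]);rv=(r.inv()*G).as_rotvec()
print("p",p.round(1),"rot",np.degrees(rv).round(2),"t",round(o["time_s"],2))
d=(np.array([x,y,z])-p)/n
for i in range(n):
    print((r*R.from_rotvec(rv*i/n)).inv().apply(d).round(1).tolist(),np.degrees(rv/n).round(2).tolist())
E
python3 go.py 469 309 160 -4.9 10
```

```text
p [146.  556.2 231.3] rot [-0.   -0.   80.19] t 1.1
[-37.5, -15.7, 7.1] [-0.0, -0.0, 8.02]
[-39.3, -10.3, 7.1] [-0.0, -0.0, 8.02]
[-40.4, -4.7, 7.1] [-0.0, -0.0, 8.02]
[-40.7, 1.0, 7.1] [-0.0, -0.0, 8.02]
[-40.1, 6.6, 7.1] [-0.0, -0.0, 8.02]
[-38.8, 12.1, 7.1] [-0.0, -0.0, 8.02]
[-36.7, 17.4, 7.1] [-0.0, -0.0, 8.02]
[-33.9, 22.4, 7.1] [-0.0, -0.0, 8.02]
[-30.5, 26.9, 7.1] [-0.0, -0.0, 8.02]
[-26.4, 30.9, 7.1] [-0.0, -0.0, 8.02]
```

Call:
apply_moves([
  {"jaw": 1, "offset": [-37.5, -15.7, 7], "rot": [0, 0, 8]},
  {"jaw": 1, "offset": [-39.3, -10.3, 7], "rot": [0, 0, 8]},
  {"jaw": 1, "offset": [-40.4, -4.7, 7], "rot": [0, 0, 8]},
  {"jaw": 1, "offset": [-40.7, 1, 7], "rot": [0, 0, 8]},
  {"jaw": 1, "offset": [-40.1, 6.6, 7], "rot": [0, 0, 8]},
])

```text
time_s: 1.72
eef_pos: [0.3086, 0.4319, 0.1962]
eef_rot: [0.0, 0.462, 0.887, 0.0]
wrist_force: [0.3, 1.0, -0.8]
opening: 1.004
grasp_force: 0.0
```

Call:
apply_moves([
  {"jaw": 0.6, "offset": [-38.8, 12.1, 7], "rot": [0, 0, 8]},
  {"jaw": 0.6, "offset": [-36.7, 17.4, 7], "rot": [0, 0, 8]},
  {"jaw": 0.6, "offset": [-33.9, 22.4, 7], "rot": [0, 0, 8]},
  {"jaw": 0.6, "offset": [-30.5, 26.9, 7], "rot": [0, 0, 8]},
  {"jaw": 0.6, "offset": [-26.4, 30.9, 7], "rot": [0, 0, 8]},
])

```text
time_s: 2.35
eef_pos: [0.4703, 0.3088, 0.1612]
eef_rot: [0.0, 0.737, 0.676, 0.0]
wrist_force: [0.5, 0.1, -0.1]
opening: 0.596
grasp_force: 0.0
```

```bash
python3 go.py 469 309 66 -4.9 5; python3 - <<'E'
from h import *
im,d=ctrl.camera("side");cv2.imwrite("pics/s1.png",cv2.resize(im[40:280,80:400][...,::-1],None,fx=2,fy=2))
E
```

```text
p [470.3 308.8 161.2] rot [ 0.02 -0.01 -0.08] t 2.35
[0.0, -0.3, 19.0] [0.0, -0.0, -0.02]
[0.0, -0.3, 19.0] [0.0, -0.0, -0.02]
[0.0, -0.3, 19.0] [0.0, -0.0, -0.02]
[0.0, -0.3, 19.0] [0.0, -0.0, -0.02]
[0.0, -0.3, 19.0] [0.0, -0.0, -0.02]
```

View pics/s1.png

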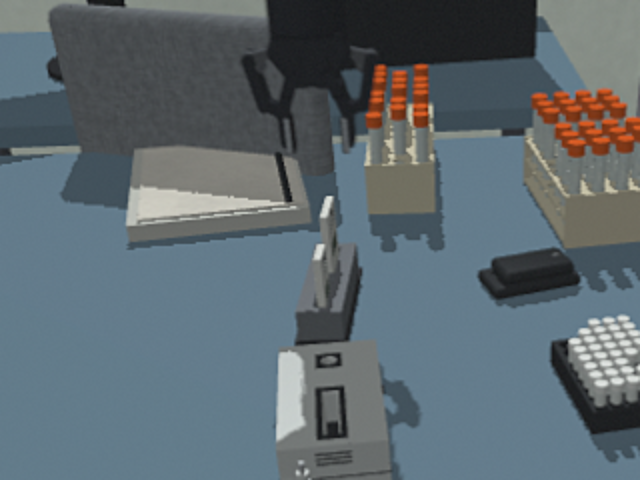

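The open fingers hang at (320,130) in the crop, above the wide logger at (328,215), ready to go down.

Call:
apply_moves([
  {"jaw": 0.6, "offset": [0, 0, 24], "rot": [0, 0, 0]},
  {"jaw": 0.6, "offset": [0, 0, 24], "rot": [0, 0, 0]},
  {"jaw": 0.6, "offset": [0, 0, 24], "rot": [0, 0, 0]},
  {"jaw": 0.6, "offset": [0, 0, 22], "rot": [0, 0, 0]},
  {"jaw": 0.2, "offset": [0, 0, 0], "rot": [0, 0, 0]},
])

```text
time_s: 3.02
eef_pos: [0.4677, 0.3091, 0.0656]
eef_rot: [-0.001, 0.735, 0.678, -0.002]
wrist_force: [0.8, 0.9, 0.3]
opening: 0.403
grasp_force: 0.0
```

Call:
apply_moves([
  {"jaw": 0, "offset": [0, 0, 0], "rot": [0, 0, 0]},
  {"jaw": 0, "offset": [0, 0, 0], "rot": [0, 0, 0]},
  {"jaw": 0, "offset": [0, 0, 0], "rot": [0, 0, 0]},
  {"jaw": 0, "offset": [0, 0, 0], "rot": [0, 0, 0]},
  {"jaw": 0, "offset": [0, 0, 0], "rot": [0, 0, 0]},
])

```text
time_s: 3.65
eef_pos: [0.4701, 0.3101, 0.0686]
eef_rot: [0.0, 0.736, 0.677, 0.001]
wrist_force: [-0.7, -1.0, 7.1]
opening: 0.1
grasp_force: 59.4
```

Call:
apply_moves([
  {"jaw": 0, "offset": [0, 0, -12], "rot": [0, 0, 0]},
  {"jaw": 0, "offset": [0, 0, -20], "rot": [0, 0, 0]},
  {"jaw": 0, "offset": [0, 0, -24], "rot": [0, 0, 0]},
  {"jaw": 0, "offset": [0, 0, -24], "rot": [0, 0, 0]},
  {"jaw": 0, "offset": [0, 0, -10], "rot": [0, 0, 0]},
])

```text
time_s: 4.28
eef_pos: [0.4699, 0.3099, 0.1592]
eef_rot: [0.0, 0.736, 0.677, 0.001]
wrist_force: [0.1, 0.7, -1.5]
opening: 0.099
grasp_force: 58.6
```

```bash
python3 go.py 478 -9 160 3.3 7
```

```text
p [469.9 309.9 159.2] rot [ 0.14 -0.05 -8.01] t 4.28
[-45.3, 4.9, -0.2] [0.02, -0.01, -1.14]
[-45.4, 4.0, -0.1] [0.02, -0.01, -1.14]
[-45.5, 3.1, -0.1] [0.02, -0.01, -1.14]
[-45.5, 2.2, -0.1] [0.02, -0.01, -1.14]
[-45.6, 1.3, -0.1] [0.02, -0.01, -1.14]
[-45.6, 0.3, -0.1] [0.02, -0.01, -1.14]
[-45.6, -0.6, -0.1] [0.02, -0.01, -1.14]
```

Call:
apply_moves([
  {"jaw": 0, "offset": [-36, 4, 0], "rot": [0, 0, 0]},
  {"jaw": 0, "offset": [-48, 4, 0], "rot": [0, 0, -1]},
  {"jaw": 0, "offset": [-48, 4, 0], "rot": [0, 0, -1]},
  {"jaw": 0, "offset": [-48, 2, 0], "rot": [0, 0, -2]},
  {"jaw": 0, "offset": [-48, 1, 0], "rot": [0, 0, -2]},
])

```text
time_s: 4.9
eef_pos: [0.4707, 0.0796, 0.1569]
eef_rot: [-0.0, 0.699, 0.715, -0.0]
wrist_force: [0.7, -0.1, -0.3]
opening: 0.099
grasp_force: 58.6
```

Call:
apply_moves([
  {"jaw": 0, "offset": [-48, 0, 0], "rot": [0, 0, -2]},
  {"jaw": 0, "offset": [-36, 0, 5], "rot": [0, 0, 0]},
  {"jaw": 0, "offset": [-8, 0, 10], "rot": [0, 0, 0]},
  {"jaw": 0, "offset": [0, 0, 10], "rot": [0, 0, 0]},
  {"jaw": 0, "offset": [0, 0, 0], "rot": [0, 0, 0]},
])

```text
time_s: 5.52
eef_pos: [0.4737, -0.0095, 0.1309]
eef_rot: [-0.001, 0.686, 0.727, -0.001]
wrist_force: [-0.4, -0.2, 0.2]
opening: 0.098
grasp_force: 58.6
```

```bash
python3 go.py 478 -9.5 134 3.3 1; python3 - <<'E'
from h import *
for c in("side","top"):
    im,d=ctrl.camera(c);W=cloud(c,d);np.savez(c+"2.npz",im=im,d=d,W=W)
    r=ctrl.outline_of(c,"logger")
    for k in r[:2]:
        m=k["region"];q=W[m];print(c,k["score"],k["position"],m.sum(),np.nanmedian(q,0).round(4),np.nanmin(q,0).round(3),np.nanmax(q,0).round(3))
    if c=="side": cv2.imwrite("pics/s2.png",cv2.resize(im[120:300,160:340][...,::-1],None,fx=3.3,fy=3.3,interpolation=cv2.INTER_CUBIC))
E
```

```text
p [473.7  -9.5 130.9] rot [-0.17 -0.08  0.05] t 5.53
[-0.2, 4.3, -3.2] [-0.17, -0.08, 0.05]
side 0.78 [239.7, 214.5] 394 [ 0.4751 -0.0392  0.1329] [ 0.442 -0.043  0.039] [0.48  0.256 0.17 ]
side 0.44 [202.0, 355.4] 618 [ 0.4425 -0.2973  0.0947] [ 0.399 -0.301 -0.001] [ 0.448 -0.148  0.135]
```

View pics/s2.png

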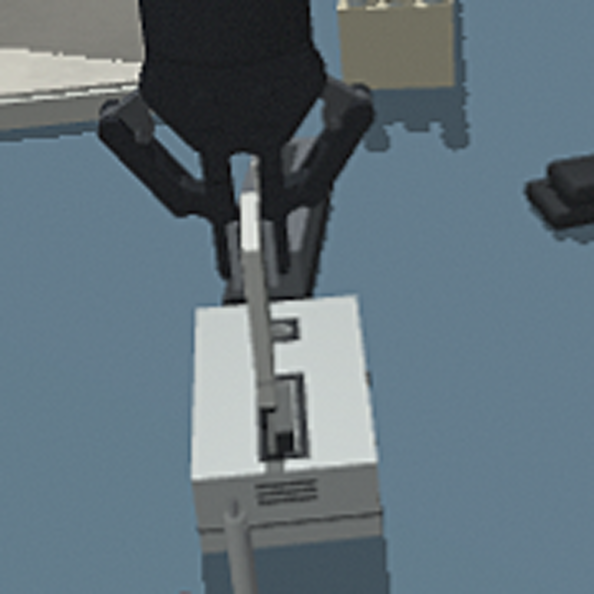

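```bash
cat > fit.py <<'E'
from h import *
D=np.load("side2.npz");W=D["W"];im=D["im"].astype(int)
g=im.sum(2)/3
x,y,z=W[...,0],W[...,1],W[...,2]
m=(x>.455)&(x<.5)&(y>-.055)&(y<-.03)&(z>.062)&(z<.17)&(g>50)
vs=np.unique(np.nonzero(m)[0])
P=[]
for v in vs:
    us=np.nonzero(m[v])[0]
    q=W[v,us];P.append([v,us.min(),us.max(),len(us),*np.median(q,0)*1000,g[v,us].mean()])
P=np.array(P)
print(P[::3].round(1))
k=(P[:,3]>=4)&(P[:,3]<=9)
A=np.c_[np.ones(k.sum()),P[k,6]-60];print("x fit",np.linalg.lstsq(A,P[k,4],rcond=None)[0],"y",np.linalg.lstsq(A,P[k,5],rcond=None)[0],"n",k.sum())
E
python3 fit.py; python3 - <<'E'
from h import *
D=np.load("top2.npz");W=D["W"];x,y,z=W[...,0],W[...,1],W[...,2]
m=(x>.44)&(x<.51)&(y>-.06)&(y<.04)&(z>.06);print(m.sum(),np.nanmax(z[m]))
E
```

```text
[[192.  235.  235.    1.  474.7 -30.1 166.8 214.7]
 [195.  233.  238.    6.  475.9 -39.3 166.6 180.5]
 [198.  233.  238.    6.  475.5 -39.8 161.7 116.2]
 [201.  233.  239.    7.  475.5 -38.3 155.5 108.2]
 [204.  234.  239.    6.  475.9 -39.6 150.7 115.8]
 [207.  234.  239.    6.  475.3 -39.3 145.2 117.8]
 [210.  234.  239.    6.  474.8 -39.9 139.9 109.3]
 [213.  235.  240.    6.  475.8 -39.5 134.3 116.1]
 [216.  235.  240.    6.  475.3 -40.  129.  121.3]
 [219.  235.  240.    6.  474.8 -40.2 123.5 128. ]
 [222.  236.  241.    6.  475.9 -40.6 117.9 117.3]
 [225.  236.  241.    6.  475.2 -40.3 112.2 120.2]
 [228.  236.  241.    6.  474.7 -39.2 105.9 127.7]
 [231.  237.  242.    6.  475.8 -39.   99.9 114.1]
 [234.  237.  242.    6.  475.2 -39.9  94.6 122.3]
 [237.  237.  242.    6.  474.7 -39.7  88.5 120.2]
 [240.  238.  242.    5.  474.9 -40.3  83.2 117.1]
 [243.  238.  242.    5.  474.4 -39.3  76.2  81.1]]
x fit [4.74849254e+02 7.10693768e-03] y [-4.02997405e+01  1.25949179e-02] n 51
3889 0.5139881131550275
```

The side view shows the logger held upright, its near edge at crop (262,300). It sits about 5 mm left of the slot frame at (283,415), so it has to go +x.

Call:
apply_moves([
  {"jaw": 0, "offset": [0, 4.9, 5], "rot": [0, 0, 0]},
  {"jaw": 0, "offset": [0, 0, 6], "rot": [0, 0, 0]},
  {"jaw": 0, "offset": [0, 0, 3], "rot": [0, 0, 0]},
  {"jaw": 0, "offset": [0, 0, 0], "rot": [0, 0, 0]},
  {"jaw": 0, "offset": [0, 0, 0], "rot": [0, 0, 0]},
])

```text
time_s: 6.35
eef_pos: [0.4798, -0.0107, 0.1183]
eef_rot: [0.0, 0.687, 0.727, 0.0]
wrist_force: [-0.3, -0.8, -0.3]
opening: 0.09
grasp_force: 58.6
```

```bash
python3 go.py 478.6 -9.5 116 3.3 1; python3 - <<'E'
from h import *
c="side"
im,d=ctrl.camera(c);W=cloud(c,d);np.savez(c+"2.npz",im=im,d=d,W=W)
cv2.imwrite("pics/s3.png",cv2.resize(im[190:270,205:285][...,::-1],None,fx=7,fy=7,interpolation=cv2.INTER_CUBIC))
E
python3 fit.py | tail -1
```

```text
p [479.8 -10.7 118.3] rot [ 0.   -0.   -0.02] t 6.35
[1.2, -1.1, 2.3] [0.0, -0.0, -0.02]
x fit [4.81192148e+02 3.88551302e-03] y [-4.12778521e+01  1.08239527e-02] n 50
```

View pics/s3.png

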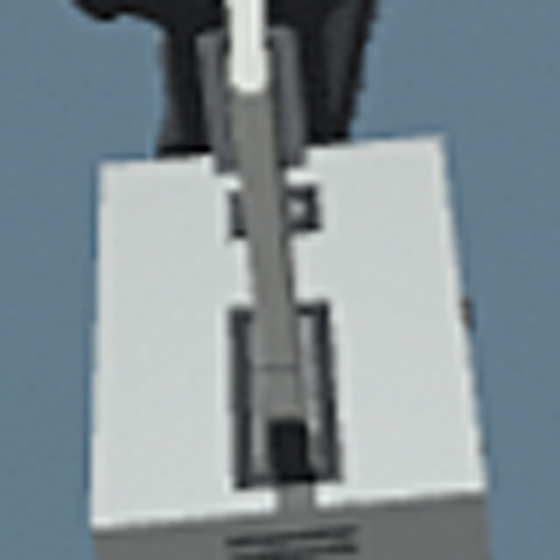

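The foot hangs just above the mouth, with its end at about crop (281,405). It lines up within about 1 mm of the slot centre line at x≈288. I'll refine this to sub-pixel.

```bash
cat > sub.py <<'E'
from h import *
from scipy.ndimage import gaussian_filter1d
p=ctrl.camera_params("side");T=np.array(p["cam_to_world"])
def yplane(uv,y):
    n=cv2.undistortPoints(np.array(uv,float).reshape(-1,1,2),np.array(p["K"]),np.array(p["dist"]))[:,0]
    r=np.c_[n,np.ones(len(n))]@T[:3,:3].T
    return (T[:3,3]+r*((y-T[1,3])/r[:,1])[:,None])*1000
def cross(f,lv):
    i=np.nonzero((f[:-1]-lv)*(f[1:]-lv)<0)[0]; return i+(lv-f[i])/(f[i+1]-f[i])
g0=np.load("side0.npz")["im"].astype(float).mean(2)
out=[]
for v in range(238,257):
    f=g0[v,230:262];c=cross(f,(np.median(g0[v,225:235])+f.min())/2)
    if len(c)>1: L,Rr=230+c[0],230+c[-1];a=plane("side",[[L,v],[Rr,v]],.05)*1000;out.append([v,L,Rr,a[0,0],a[1,0],a[:,0].mean(),a[0,1]])
out=np.array(out);print(out[::3].round(2));k=np.polyfit(out[:,6]+9.7,out[:,5],1);print("slot x at y=-9.7, slope",k[::-1].round(3))
col=g0[225:275,246];print("col246",col.round(0).astype(int).tolist())
g=np.load("side2.npz")["im"].astype(float).mean(2);o=[]
for v in range(212,230):
    f=g[v,232:256];c=cross(f,170)  # grey edge between white station
    if len(c)>1: a=yplane([[232+c[0],v],[232+c[-1],v]],-.0405);o.append([v,*(232+c[[0,-1]]),a[:,0].mean(),np.ptp(a[:,0]),a[0,2]])
print(np.array(o).round(2))
E
python3 sub.py; python3 go.py 478.6 -9.5 116 3.3 1
```

```text
[[238.   237.47 251.79 465.23 490.43 477.83  15.15]
 [241.   237.53 252.23 465.73 491.36 478.54   5.74]
 [244.   237.51 252.41 466.09 491.85 478.97  -3.49]
 [247.   237.49 252.59 466.45 492.3  479.37 -12.55]
 [250.   237.87 252.71 467.46 492.66 480.06 -21.53]
 [253.   238.1  252.81 468.22 492.97 480.6  -30.32]
 [256.   238.   253.02 468.41 493.48 480.94 -38.91]]
slot x at y=-9.7, slope [ 4.79339e+02 -5.70000e-02]
col246 [198, 194, 194, 195, 194, 194, 199, 211, 124, 38, 106, 113, 104, 101, 102, 103, 102, 102, 102, 101, 101, 102, 103, 103, 109, 82, 43, 28, 34, 32, 33, 33, 62, 56, 139, 196, 210, 174, 115, 98, 108, 58, 84, 81, 62, 90, 52, 87, 106, 104]
[[212.   233.56 248.66 481.69  23.48 137.  ]
 [213.   234.75 248.57 482.37  21.52 135.05]
 [214.   234.8  245.93 480.18  17.35 133.21]
 [215.   238.3  245.67 482.53  11.52 131.02]
 [216.   238.84 250.29 486.4   17.94 129.11]
 [217.   236.81 250.55 484.85  21.54 127.47]
 [218.   236.75 250.46 484.56  21.52 125.62]
 [219.   236.94 250.71 484.74  21.65 123.74]
 [220.   236.94 250.77 484.63  21.77 121.87]
 [221.   236.9  250.76 484.42  21.85 120.01]
 [222.   236.95 250.87 484.36  21.97 118.13]
 [223.   236.86 248.87 482.55  18.97 116.26]
 [224.   236.98 246.59 480.66  15.18 114.36]
 [225.   239.76 246.61 482.7   10.84 112.17]
 [226.   239.79 246.64 482.57  10.86 110.27]
 [227.   239.78 246.78 482.5   11.12 108.37]
 [228.   239.91 246.81 482.45  10.97 106.45]
 [229.   240.2  246.87 482.56  10.63 104.5 ]]
p [479.9 -10.7 118.4] rot [ 0.02  0.   -0.02] t 6.4
[1.3, -1.2, 2.4] [0.02, 0.0, -0.02]
```

Call:
apply_moves([
  {"jaw": 0, "offset": [1.2, -1.2, 2], "rot": [0, 0, 0]},
  {"jaw": 0, "offset": [0, 0, 3], "rot": [0, 0, 0]},
  {"jaw": 0, "offset": [0, 0, 3], "rot": [0, 0, 0]},
  {"jaw": 0, "offset": [0, 0, 3], "rot": [0, 0, 0]},
  {"jaw": 0, "offset": [0, 0, 3], "rot": [0, 0, 0]},
])

```text
time_s: 7.02
eef_pos: [0.4785, -0.0095, 0.104]
eef_rot: [-0.0, 0.687, 0.727, -0.0]
wrist_force: [0.1, -0.2, -1.6]
opening: 0.097
grasp_force: 58.6
```

Call:
apply_moves([
  {"jaw": 0, "offset": [0, 0, 3], "rot": [0, 0, 0]},
  {"jaw": 0, "offset": [0, 0, 3], "rot": [0, 0, 0]},
  {"jaw": 0, "offset": [0, 0, 3], "rot": [0, 0, 0]},
  {"jaw": 0, "offset": [0, 0, 3], "rot": [0, 0, 0]},
  {"jaw": 0, "offset": [0, 0, 3], "rot": [0, 0, 0]},
])

```text
time_s: 7.65
eef_pos: [0.4785, -0.0095, 0.0891]
eef_rot: [-0.0, 0.687, 0.727, -0.0]
wrist_force: [0.3, 0.1, -1.2]
opening: 0.097
grasp_force: 58.6
```

```bash
python3 - <<'E'
from h import *
o=ctrl.get_obs();print(o["eef_pos"].round(4),o["wrist_force"].round(1),o["torque"].round(2))
E
```

```text
[ 0.4785 -0.0095  0.0891] [ 0.3  0.1 -1.2] [-0.01 -0.01 -0.02]
```

Call:
apply_moves([
  {"jaw": 0, "offset": [0, 0, 3], "rot": [0, 0, 0]},
  {"jaw": 0, "offset": [0, 0, 3], "rot": [0, 0, 0]},
  {"jaw": 0, "offset": [0, 0, 3], "rot": [0, 0, 0]},
  {"jaw": 0, "offset": [0, 0, 2], "rot": [0, 0, 0]},
  {"jaw": 0, "offset": [0, 0, 1], "rot": [0, 0, 0]},
])

```text
time_s: 8.28
eef_pos: [0.4785, -0.0095, 0.0771]
eef_rot: [-0.0, 0.687, 0.727, -0.0]
wrist_force: [-0.5, 0.2, -1.7]
opening: 0.097
grasp_force: 58.6
```

Call:
apply_moves([
  {"jaw": 0, "offset": [0, 0, 1], "rot": [0, 0, 0]},
  {"jaw": 0, "offset": [0, 0, 0.5], "rot": [0, 0, 0]},
  {"jaw": 0, "offset": [0, 0, 0.5], "rot": [0, 0, 0]},
  {"jaw": 0, "offset": [0, 0, 0.5], "rot": [0, 0, 0]},
  {"jaw": 0, "offset": [0, 0, 0.5], "rot": [0, 0, 0]},
])

```text
time_s: 8.9
eef_pos: [0.4787, -0.0095, 0.0745]
eef_rot: [0.0, 0.687, 0.727, 0.0]
wrist_force: [-2.5, 0.7, 5.2]
opening: 0.096
grasp_force: 59.5
```

Call:
apply_moves([
  {"jaw": 0, "offset": [0, 0, 0.5], "rot": [0, 0, 0]},
  {"jaw": 0, "offset": [0, 0, 0.5], "rot": [0, 0, 0]},
  {"jaw": 0, "offset": [0, 0, 0], "rot": [0, 0, 0]},
  {"jaw": 0, "offset": [0, 0, 0], "rot": [0, 0, 0]},
  {"jaw": 0, "offset": [0, 0, 0], "rot": [0, 0, 0]},
])

```text
time_s: 9.52
eef_pos: [0.4789, -0.0096, 0.0745]
eef_rot: [0.0, 0.686, 0.727, 0.0]
wrist_force: [-4.2, 1.1, 11.8]
opening: 0.099
grasp_force: 60.5
```

Call:
apply_moves([
  {"jaw": 0.15, "offset": [0, 0, -1], "rot": [0, 0, 0]},
  {"jaw": 0.25, "offset": [0, 0, 0], "rot": [0, 0, 0]},
  {"jaw": 0.4, "offset": [0, 0, 0], "rot": [0, 0, 0]},
  {"jaw": 0.5, "offset": [0, 0, 0], "rot": [0, 0, 0]},
  {"jaw": 0.5, "offset": [0, 0, -15], "rot": [0, 0, 0]},
])

```text
time_s: 10.15
eef_pos: [0.4774, -0.0092, 0.0887]
eef_rot: [-0.001, 0.687, 0.727, -0.001]
wrist_force: [0.8, 0.7, 0.4]
opening: 0.5
grasp_force: 0.0
```

Call:
apply_moves([
  {"jaw": 0.5, "offset": [0, 0, -25], "rot": [0, 0, 0]},
  {"jaw": 0.5, "offset": [0, 0, -30], "rot": [0, 0, 0]},
  {"jaw": 0.5, "offset": [0, 0, -30], "rot": [0, 0, 0]},
  {"jaw": 0.5, "offset": [0, 0, -20], "rot": [0, 0, 0]},
  {"jaw": 0.5, "offset": [0, 0, 0], "rot": [0, 0, 0]},
])

```text
time_s: 10.78
eef_pos: [0.48, -0.0098, 0.1968]
eef_rot: [0.002, 0.687, 0.727, 0.001]
wrist_force: [0.7, -0.3, -0.6]
opening: 0.5
grasp_force: 0.0
```

```bash
python3 - <<'E'
from h import *
im,d=ctrl.camera("side");W=cloud("side",d);np.savez("side3.npz",im=im,W=W)
r=ctrl.outline_of("side","logger")
for k in r[:1]:
    q=W[k["region"]];print(k["score"],k["position"],np.nanmedian(q,0),np.nanpercentile(q[:,2],[2,98]).round(4))
x,y,z=W[...,0],W[...,1],W[...,2]
m=(x>.455)&(x<.5)&(y>-.055)&(y<.04)&(z>.1)&(z<.118)&(im.astype(int).mean(2)>130)
print(m.sum(),np.c_[x[m],y[m],z[m]].mean(0).round(4),np.percentile(y[m],[2,98]).round(3))
cv2.imwrite("pics/s4.png",cv2.resize(im[120:300,160:340][...,::-1],None,fx=3.3,fy=3.3,interpolation=cv2.INTER_CUBIC))
E
python3 go.py 441 -290 180 -18 9
```

```text
0.75 [244.7, 235.3] [ 0.48045797 -0.03838178  0.09558389] [0.0375 0.1111]
106 [ 0.479  -0.013   0.1099] [-0.04   0.016]
p [478.4  -9.4 194.2] rot [1.000e-02 0.000e+00 2.129e+01] t 10.88
[-30.9, -5.9, 1.6] [0.0, 0.0, 2.37]
[-31.1, -4.7, 1.6] [0.0, 0.0, 2.37]
[-31.3, -3.4, 1.6] [0.0, 0.0, 2.37]
[-31.4, -2.1, 1.6] [0.0, 0.0, 2.37]
[-31.4, -0.8, 1.6] [0.0, 0.0, 2.37]
[-31.4, 0.5, 1.6] [0.0, 0.0, 2.37]
[-31.4, 1.8, 1.6] [0.0, 0.0, 2.37]
[-31.3, 3.1, 1.6] [0.0, 0.0, 2.37]
[-31.1, 4.4, 1.6] [0.0, 0.0, 2.37]
```

View pics/s4.png

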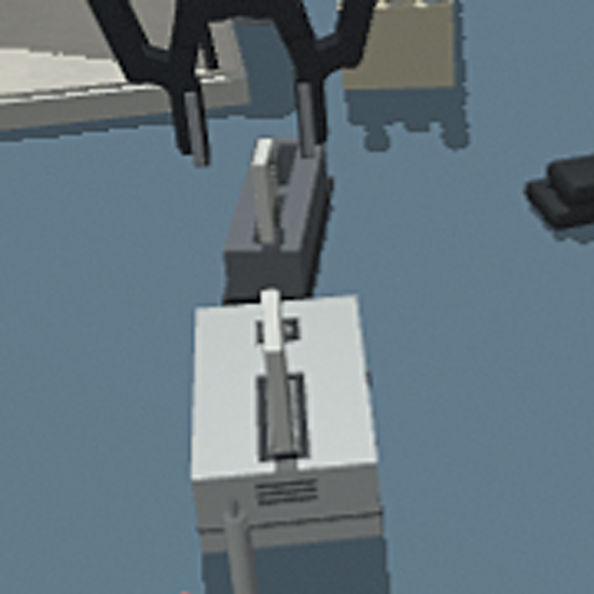

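The logger is docked. It stands in the slot at crop (275,370) with its top at z≈0.110, and the fingers are clear of it. Next is the stylus.

Call:
apply_moves([
  {"jaw": 0.5, "offset": [-30.9, -5.9, 1.6], "rot": [0, 0, 2.4]},
  {"jaw": 0.5, "offset": [-31.1, -4.7, 1.6], "rot": [0, 0, 2.4]},
  {"jaw": 0.5, "offset": [-31.3, -3.4, 1.6], "rot": [0, 0, 2.4]},
  {"jaw": 0.5, "offset": [-31.4, -2.1, 1.6], "rot": [0, 0, 2.4]},
  {"jaw": 0.5, "offset": [-31.4, -0.8, 1.6], "rot": [0, 0, 2.4]},
])

```text
time_s: 11.5
eef_pos: [0.4565, -0.1658, 0.1849]
eef_rot: [-0.001, 0.759, 0.651, -0.0]
wrist_force: [-0.8, -0.2, 0.1]
opening: 0.499
grasp_force: 0.0
```

Call:
apply_moves([
  {"jaw": 0.5, "offset": [-31.4, 0.5, 1.6], "rot": [0, 0, 2.4]},
  {"jaw": 0.5, "offset": [-31.4, 1.8, 1.6], "rot": [0, 0, 2.4]},
  {"jaw": 0.5, "offset": [-31.3, 3.1, 1.6], "rot": [0, 0, 2.4]},
  {"jaw": 0.5, "offset": [-31.1, 4.4, 1.6], "rot": [0, 0, 2.4]},
  {"jaw": 0.5, "offset": [0, 0, 0], "rot": [0, 0, 0]},
])

```text
time_s: 12.12
eef_pos: [0.4393, -0.2911, 0.1784]
eef_rot: [-0.001, 0.811, 0.584, -0.0]
wrist_force: [-0.4, 0.2, -0.2]
opening: 0.5
grasp_force: 0.0
```

```bash
python3 - <<'E'
from h import *
im,d=ctrl.camera("side");W=cloud("side",d)
x,y,z=W[...,0],W[...,1],W[...,2]
m=(x>.42)&(x<.46)&(y>-.32)&(y<-.26)&(z>.06)&(z<.132)
q=np.c_[x[m],y[m],z[m]]*1000
for a in range(60,132,12):
    k=(q[:,2]>a)&(q[:,2]<a+12);print(a,k.sum(),np.median(q[k],0).round(1) if k.any() else "")
E
python3 go.py 442 -291 87 -18 5
```

```text
60 69 [ 442.9 -297.8   66.2]
72 74 [ 443.  -297.8   77.5]
84 74 [ 443.  -297.9   89.3]
96 76 [ 443.3 -297.8  101.7]
108 76 [ 442.8 -297.8  113.9]
120 82 [ 442.9 -298.1  126.4]
p [ 439.5 -289.8  178.5] rot [-0.14 -0.09 -0.39] t 12.18
[-0.1, 0.6, 18.3] [-0.03, -0.02, -0.08]
[-0.1, 0.6, 18.3] [-0.03, -0.02, -0.08]
[-0.1, 0.6, 18.3] [-0.03, -0.02, -0.08]
[-0.1, 0.6, 18.3] [-0.03, -0.02, -0.08]
[-0.1, 0.6, 18.3] [-0.03, -0.02, -0.08]
```

Call:
apply_moves([
  {"jaw": 0.5, "offset": [-1, 3.5, 0], "rot": [0, 0, 0]},
  {"jaw": 0.5, "offset": [0, 0, 24], "rot": [0, 0, 0]},
  {"jaw": 0.5, "offset": [0, 0, 24], "rot": [0, 0, 0]},
  {"jaw": 0.5, "offset": [0, 0, 24], "rot": [0, 0, 0]},
  {"jaw": 0.5, "offset": [0, 0, 19], "rot": [0, 0, 0]},
])

```text
time_s: 12.8
eef_pos: [0.4435, -0.2905, 0.0878]
eef_rot: [-0.001, 0.81, 0.586, 0.0]
wrist_force: [0.2, -0.0, 0.1]
opening: 0.5
grasp_force: 0.0
```

Call:
apply_moves([
  {"jaw": 0.3, "offset": [0, 0, 0], "rot": [0, 0, 0]},
  {"jaw": 0, "offset": [0, 0, 0], "rot": [0, 0, 0]},
  {"jaw": 0, "offset": [0, 0, 0], "rot": [0, 0, 0]},
  {"jaw": 0, "offset": [0, 0, 0], "rot": [0, 0, 0]},
  {"jaw": 0, "offset": [0, 0, 0], "rot": [0, 0, 0]},
])

```text
time_s: 13.42
eef_pos: [0.4434, -0.2919, 0.0894]
eef_rot: [0.0, 0.811, 0.586, 0.0]
wrist_force: [-2.5, 1.4, 4.3]
opening: 0.127
grasp_force: 58.4
```

Call:
apply_moves([
  {"jaw": 0, "offset": [0, 0, -12], "rot": [0, 0, 0]},
  {"jaw": 0, "offset": [0, 0, -24], "rot": [0, 0, 0]},
  {"jaw": 0, "offset": [0, 0, -32], "rot": [0, 0, 0]},
  {"jaw": 0, "offset": [0, 0, -32], "rot": [0, 0, 0]},
  {"jaw": 0, "offset": [0, 0, -24], "rot": [0, 0, 0]},
])

```text
time_s: 14.05
eef_pos: [0.4441, -0.2928, 0.2157]
eef_rot: [0.002, 0.811, 0.586, 0.0]
wrist_force: [-0.0, 0.8, -0.9]
opening: 0.124
grasp_force: 58.4
```

```bash
python3 go.py 473.2 74 212 -0.7 12
```

```text
p [ 444.1 -292.8  215.7] rot [  0.18   0.14 -17.62] t 14.05
[29.8, -7.3, 0.2] [0.02, 0.01, -1.47]
[30.0, -6.5, 0.2] [0.02, 0.01, -1.47]
[30.1, -5.8, 0.2] [0.02, 0.01, -1.47]
[30.3, -5.0, 0.3] [0.02, 0.01, -1.47]
[30.4, -4.2, 0.3] [0.02, 0.01, -1.47]
[30.5, -3.4, 0.3] [0.02, 0.01, -1.47]
[30.5, -2.7, 0.3] [0.02, 0.01, -1.47]
[30.6, -1.9, 0.3] [0.02, 0.01, -1.47]
[30.6, -1.1, 0.3] [0.02, 0.01, -1.47]
[30.7, -0.3, 0.3] [0.02, 0.01, -1.47]
[30.7, 0.5, 0.3] [0.02, 0.01, -1.47]
[30.6, 1.3, 0.3] [0.02, 0.01, -1.47]
```

```bash
cat > sty.py <<'E'
from h import *
im,d=ctrl.camera("side");W=cloud("side",d)
o=ctrl.get_obs();p=o["eef_pos"]*1000;print(p.round(1))
x,y,z=[W[...,i]*1000 for i in range(3)]
m=(abs(x-p[0])<20)&(abs(y-p[1])<20)&(z>p[2]-100)&(z<p[2]+2)
q=np.c_[x[m],y[m],z[m]]-p
for a in range(-94,2,8):
    k=(q[:,2]>a)&(q[:,2]<a+8)
    if k.sum()>3: print(a,k.sum(),np.median(q[k],0).round(1),q[k,0].min().round(1),q[k,0].max().round(1),q[k,1].min().round(1))
E
python3 sty.py
```

```text
[ 445.3 -293.9  219. ]
-86 24 [ -1.3  -3.2 -81.5] -4.4 1.1 -5.6
-78 29 [ -1.3  -3.7 -74.3] -4.6 1.1 -5.4
-70 30 [ -1.   -3.9 -65.7] -4.5 1.2 -5.6
-62 30 [ -1.   -3.6 -57.5] -4.4 1.1 -6.5
-54 29 [ -1.4  -3.7 -49.4] -4.3 1.0 -5.7
-46 28 [ -0.9  -5.1 -41.5] -6.3 3.3 -7.2
-38 64 [ -0.6  -6.3 -33.8] -7.0 4.0 -9.1
-30 67 [  0.1  -6.5 -25.7] -7.5 4.5 -8.3
-22 79 [ -1.1  -6.1 -18.2] -7.8 4.3 -7.6
-14 69 [ -0.5  -5.8 -10.1] -7.3 4.2 -8.1
-6 75 [-2.5 -6.3 -0.4] -14.6 9.7 -12.7
```

Call:
apply_moves([
  {"jaw": 0, "offset": [20, -5, 0], "rot": [0, 0, -1.5]},
  {"jaw": 0, "offset": [30, -6.5, 0], "rot": [0, 0, -1.5]},
  {"jaw": 0, "offset": [30, -6, 0], "rot": [0, 0, -1.5]},
  {"jaw": 0, "offset": [30, -5, 0], "rot": [0, 0, -1.5]},
  {"jaw": 0, "offset": [30, -4, 0], "rot": [0, 0, -1.5]},
])

```text
time_s: 14.72
eef_pos: [0.4535, -0.1474, 0.2116]
eef_rot: [-0.001, 0.77, 0.638, -0.0]
wrist_force: [-0.3, -0.3, -1.4]
opening: 0.12
grasp_force: 58.4
```

Call:
apply_moves([
  {"jaw": 0, "offset": [30, -3.4, 0], "rot": [0, 0, -1.5]},
  {"jaw": 0, "offset": [30, -2.7, 0], "rot": [0, 0, -1.5]},
  {"jaw": 0, "offset": [30, -2, 0], "rot": [0, 0, -1.5]},
  {"jaw": 0, "offset": [30, -1, 0], "rot": [0, 0, -1.5]},
  {"jaw": 0, "offset": [30, 0, 0], "rot": [0, 0, -1.5]},
])

```text
time_s: 15.35
eef_pos: [0.4645, 0.0023, 0.2116]
eef_rot: [-0.001, 0.727, 0.687, -0.0]
wrist_force: [0.6, -0.3, -1.1]
opening: 0.121
grasp_force: 58.4
```

Call:
apply_moves([
  {"jaw": 0, "offset": [30, 0, 0], "rot": [0, 0, -1.5]},
  {"jaw": 0, "offset": [30, 1, 0], "rot": [0, 0, -1.5]},
  {"jaw": 0, "offset": [15, 0, 0], "rot": [0, 0, 0]},
  {"jaw": 0, "offset": [0, 0, 0], "rot": [0, 0, 0]},
  {"jaw": 0, "offset": [0, 0, 0], "rot": [0, 0, 0]},
])

```text
time_s: 15.98
eef_pos: [0.4693, 0.0746, 0.2126]
eef_rot: [0.0, 0.709, 0.705, -0.0]
wrist_force: [-0.4, 1.1, -0.1]
opening: 0.122
grasp_force: 58.4
```

```bash
python3 go.py 473.9 75 145 -0.7 5;  python3 sty.py
```

```text
p [469.3  74.6 212.6] rot [-0.02  0.02  0.37] t 15.97
[0.1, 0.9, 13.5] [-0.0, 0.0, 0.07]
[0.1, 0.9, 13.5] [-0.0, 0.0, 0.07]
[0.1, 0.9, 13.5] [-0.0, 0.0, 0.07]
[0.1, 0.9, 13.5] [-0.0, 0.0, 0.07]
[0.1, 0.9, 13.5] [-0.0, 0.0, 0.07]
[469.4  74.4 212.7]
-86 6 [ -1.   -3.8 -80. ] -2.8 0.9 -5.0
-78 15 [ -0.3  -3.6 -73. ] -4.0 1.7 -6.8
-70 12 [ -1.3  -5.1 -66.2] -3.2 2.0 -6.3
-62 16 [ -0.5  -4.1 -57.6] -3.8 1.6 -8.3
-54 14 [ -0.5  -4.6 -49.6] -3.4 2.0 -7.5
-46 14 [ -0.5  -4.5 -42.4] -3.8 3.1 -7.5
-38 25 [ -0.8  -6.9 -33.1] -6.4 4.0 -10.1
-30 29 [ -0.3  -6.7 -26. ] -5.9 4.7 -9.7
-22 34 [  0.3  -6.8 -17.8] -6.5 5.3 -10.2
-14 30 [ -0.5  -6.9 -10.3] -6.0 5.8 -9.2
-6 35 [ 0.7 -7.5 -2.1] -4.7 10.7 -10.5
```

Call:
apply_moves([
  {"jaw": 0, "offset": [1, 5.2, 15], "rot": [0, 0, 0]},
  {"jaw": 0, "offset": [0, 0, 25], "rot": [0, 0, 0]},
  {"jaw": 0, "offset": [0, 0, 25], "rot": [0, 0, 0]},
  {"jaw": 0, "offset": [0, 0, 8], "rot": [0, 0, 0]},
  {"jaw": 0, "offset": [0, 0, 0], "rot": [0, 0, 0]},
])

```text
time_s: 16.65
eef_pos: [0.4744, 0.0758, 0.1392]
eef_rot: [-0.001, 0.709, 0.705, -0.0]
wrist_force: [-0.6, -0.0, -0.7]
opening: 0.121
grasp_force: 58.4
```

```bash
python3 sty.py; python3 - <<'E'
from h import *
im,d=ctrl.camera("side");a=cv2.resize(im[180:260,205:285][...,::-1],None,fx=7,fy=7,interpolation=cv2.INTER_CUBIC)
cv2.imwrite("pics/s5.png",a)
E
```

```text
[475.   75.8 140.1]
-94 164 [  5.5  -0.3 -88.3] -20.0 18.7 -20.0
-62 14 [ -0.9  -2.7 -56.9] -4.4 1.2 -7.1
-54 11 [ -1.7  -3.8 -50.6] -3.9 1.3 -7.5
-46 11 [ -1.5  -5.4 -41.9] -4.3 1.1 -6.4
-38 19 [ -0.5  -7.2 -32.7] -5.5 3.4 -11.0
-30 28 [ -1.1  -6.8 -25.3] -7.1 4.3 -9.9
-22 26 [ -0.4  -7.4 -18.1] -6.2 4.6 -10.4
-14 30 [ -0.6  -6.1 -10.3] -7.3 5.0 -10.0
-6 30 [-0.9 -6.7 -1.8] -9.0 4.4 -10.4
```

View pics/s5.png

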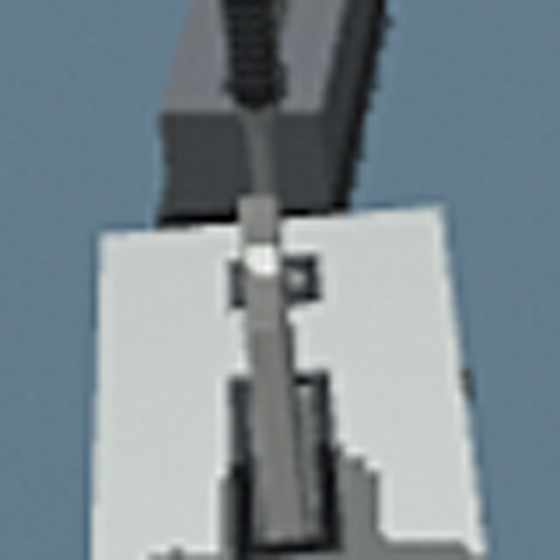

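The hole frame is centred at crop (276,280). The pin's line from (256,110) to (262,190) reaches about x=270 there, so it needs roughly +1 mm in x.

Call:
apply_moves([
  {"jaw": 0, "offset": [0, 0.9, 0], "rot": [0, 0, 0]},
  {"jaw": 0, "offset": [0, 0, 3], "rot": [0, 0, 0]},
  {"jaw": 0, "offset": [0, 0, 3], "rot": [0, 0, 0]},
  {"jaw": 0, "offset": [0, 0, 3], "rot": [0, 0, 0]},
  {"jaw": 0, "offset": [0, 0, 2], "rot": [0, 0, 0]},
])

```text
time_s: 17.38
eef_pos: [0.4754, 0.0761, 0.1285]
eef_rot: [-0.0, 0.709, 0.705, -0.0]
wrist_force: [0.6, -0.2, 0.1]
opening: 0.118
grasp_force: 58.4
```

Call:
apply_moves([
  {"jaw": 0, "offset": [0, 0, 2], "rot": [0, 0, 0]},
  {"jaw": 0, "offset": [0, 0, 2], "rot": [0, 0, 0]},
  {"jaw": 0, "offset": [0, 0, 2], "rot": [0, 0, 0]},
  {"jaw": 0, "offset": [0, 0, 1], "rot": [0, 0, 0]},
  {"jaw": 0, "offset": [0, 0, 0], "rot": [0, 0, 0]},
])

```text
time_s: 18.0
eef_pos: [0.4755, 0.0761, 0.1218]
eef_rot: [-0.0, 0.709, 0.705, -0.0]
wrist_force: [0.1, 1.0, -0.1]
opening: 0.126
grasp_force: 58.4
```

Call:
apply_moves([
  {"jaw": 0, "offset": [0, 0, 1.5], "rot": [0, 0, 0]},
  {"jaw": 0, "offset": [0, 0, 1.5], "rot": [0, 0, 0]},
  {"jaw": 0, "offset": [0, 0, 1], "rot": [0, 0, 0]},
  {"jaw": 0, "offset": [0, 0, 1], "rot": [0, 0, 0]},
  {"jaw": 0, "offset": [0, 0, 0], "rot": [0, 0, 0]},
])

```text
time_s: 18.62
eef_pos: [0.4756, 0.0761, 0.117]
eef_rot: [0.0, 0.709, 0.705, -0.0]
wrist_force: [-1.9, 0.3, 2.5]
opening: 0.123
grasp_force: 58.5
```

Call:
apply_moves([
  {"jaw": 0, "offset": [0, 0, 1], "rot": [0, 0, 0]},
  {"jaw": 0, "offset": [0, 0, 1], "rot": [0, 0, 0]},
  {"jaw": 0, "offset": [0, 0, 1], "rot": [0, 0, 0]},
  {"jaw": 0, "offset": [0, 0, 0], "rot": [0, 0, 0]},
  {"jaw": 0, "offset": [0, 0, 0], "rot": [0, 0, 0]},
])

```text
time_s: 19.25
eef_pos: [0.4756, 0.0761, 0.114]
eef_rot: [0.0, 0.709, 0.705, 0.0]
wrist_force: [-1.8, 0.3, 4.2]
opening: 0.122
grasp_force: 58.7
```

Call:
apply_moves([
  {"jaw": 0, "offset": [0, 0, 1], "rot": [0, 0, 0]},
  {"jaw": 0, "offset": [0, 0, 1], "rot": [0, 0, 0]},
  {"jaw": 0, "offset": [0, 0, 0.5], "rot": [0, 0, 0]},
  {"jaw": 0, "offset": [0, 0, 0], "rot": [0, 0, 0]},
  {"jaw": 0, "offset": [0, 0, 0], "rot": [0, 0, 0]},
])

```text
time_s: 19.88
eef_pos: [0.4759, 0.076, 0.1121]
eef_rot: [0.0, 0.709, 0.705, 0.0]
wrist_force: [-3.2, 0.2, 10.0]
opening: 0.118
grasp_force: 59.7
```

Call:
apply_moves([
  {"jaw": 0, "offset": [0, 0, 0.5], "rot": [0, 0, 0]},
  {"jaw": 0, "offset": [0, 0, 0], "rot": [0, 0, 0]},
  {"jaw": 0, "offset": [0, 0, 0], "rot": [0, 0, 0]},
  {"jaw": 0, "offset": [0, 0, 0], "rot": [0, 0, 0]},
  {"jaw": 0, "offset": [0, 0, 0], "rot": [0, 0, 0]},
])

```text
time_s: 20.5
eef_pos: [0.4761, 0.076, 0.112]
eef_rot: [0.0, 0.709, 0.705, 0.0]
wrist_force: [-3.8, -0.2, 13.2]
opening: 0.122
grasp_force: 60.1
```

```bash
python3 - <<'E'
from h import *
im,d=ctrl.camera("side");cv2.imwrite("pics/s6.png",cv2.resize(im[130:400,160:400][...,::-1],None,fx=2.2,fy=2.2))
o=ctrl.get_obs();print(o["wrist_force"],o["eef_pos"],o["grasp_force"])
E
```

```text
[-3.21963061 -0.08497008 12.70349916] [0.47616401 0.07601826 0.11202955] 60.14001488685608
```

View pics/s6.png

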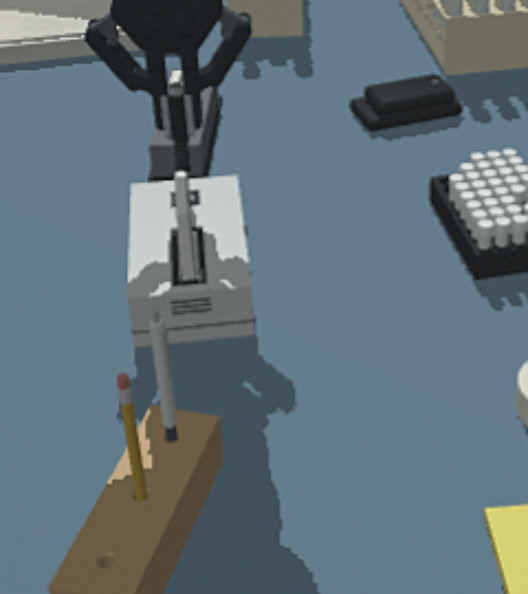

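The logger is still docked at crop (187,230). The stylus stands in the hole behind it at (180,150), and the push is a steady 13 N, so the button is at its hard stop. I'm handing in now.

```bash
python3 -c "
from bench import ctrl
print(ctrl.hand_in())"
```

```text
the job is handed in; nothing more can be done
None
```

I docked the logger fully in the station slot and let go of it, then took the stylus and handed in at about 20.6 s, still gripping it and holding the reset button at its hard stop with about 13 N.

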